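# Set the sprung tank lid on the edge of its balance

### The job

The spring of the cleaning tank's lid has been renewed and I want to set its tension. First clear the lid: take the white brew piston off it and stand it upright in the large compartment of the black tub, set down and not dropped. Then lift the lid by its handle until it is clearly past its balance point, which is 50 degrees open and marked yellow on the quadrants, without letting it fly up against its stop or slam; ease it back to a few degrees, about five to ten, short of the balance point and finish there, still holding the lid quite still by its handle, and leave the tub and the other things on the bench where they are.

Things in the scene. Friction and masses are not known exactly. Their poses are not given: they have to be found in the camera images.
- tank: Bench-top parts-cleaning tank of bare metal, 166 (x) x 160 (y) x 100 mm high without the lid, fixed to the bench. Origin: centre of its underside, on the bench. Its -x side is the front (black control strip, lid handle); +z is up.
- lid_hinge (a point): Middle of the lid's hinge line, at the top of the tank's rear edge: 83 mm in +x and 100 mm in z from the tank's origin. The hinge line runs along the tank's y.
- lid_middle (a point): Middle of the shut lid's upper face (fixed to the tank, does not move with the lid): 112 mm above the bench.
- lid (a joint): Opening of the lid in rad: 0 shut and level, growing as the front rises; stop at 1.45. Below the balance point (0.873 rad = 50 degrees, yellow mark on the grey quadrants; red pointers on the lid's edges) the lid falls shut by itself, above it the spring drives it open. Push at the handle: about 2 N up when shut, 0 at balance, 2 N down at 1.3 rad. No hinge friction.
- grip (a point): Middle of the lid's handle, on its axis; moves with the lid: 220 mm from the hinge line towards the front, 106 mm above the bench when shut (6 mm above the hinge). The handle lies parallel to the hinge, 54 mm in front of the lid's edge, on a 10 mm thick arm at each end (110 mm apart). Can be pinched from above, one finger between handle and lid.
- piston: White brew piston standing upright on the lid, a turned part 57 mm in diameter at the foot (17 mm high), stem 25 mm thick, head 28 mm in diameter from 41 to 55 mm above the foot. 55 mm high, about 100 g. Origin: centre of its underside; +z is up through the head.
- tub: Black open tub, 156 (x) x 216 (y) x 62 mm high, loose, walls and floor 3 mm, with one divider 40 mm high across it at y = -30 mm. Origin: centre of its underside.
- bay (a point): Centre of the floor of the tub's large compartment (150 mm along the tub's x, 134 mm along its y), 3 mm above the bench.
- grease_tube: White grease tube with a red cap lying on the bench, 42 x 122 x 28 mm, a bystander. Origin: centre of its underside.
- tape_roll: Small black tape roll, 58 mm across and 19 mm high, a bystander. Origin: centre of its underside.
- side_cutter: Side cutter with red handles lying flat, 55 x 170 x 13 mm, a bystander. Origin: centre of its underside.
- driver: Screwdriver with a blue and black handle, 32 x 205 x 32 mm, a bystander. Origin: centre of its underside.
- sleeve: The handle's grip: black round sleeve 14 mm thick and 94 mm long, origin at its middle, y along it. It spins freely on the handle rod, so the lid can swing while gripped fingers keep their direction.

How it is judged:
By the outcome, as a careful person would: the job done as asked, in the order asked, and still so for the second after the job is handed in, while the arm keeps its last pose, push and grip.
It also fails if it takes over 51 s, if anything falls off the work surface, if the arm or the gripper's body presses on something with over 40 N, if the wrist force passes 120 N, or if a joint passes its speed limit or range.

### The arm

A 6-joint arm with a two-finger parallel gripper is mounted at the origin on a cart in front of the work surface, level with it; the furniture and walls round the work are solid. World frame = base frame: x ahead of the robot, y to its left, z up, the work surface at z = 0. Lengths are in m, angles in rad, forces in N, time in s.
With the tool pointing down it reaches from about 0.35 to 0.775 m from the base axis. Payload 7.3 kg.
Tool frame: the origin (TCP) lies at the very end of the fingers, on their centre line; the grasp point (between the pads) lies 19 mm behind it; z points along the fingers, y is the line along which they close (so a half turn about z gives the same grasp; the last joint's range is limited). The gripper opens to 92 mm and grips with 3 to 60 N. Pads are 19 mm wide; open, the fingers measure 130 mm over their backs; the gripper's body (75 mm by 190 mm) begins 47 mm behind the grasp point.
Start: joints at [-1.401, 0.342, 1.524, -0, 1.275, -0.146], TCP at [0.163, -0.499, 0.227] pointing down, gripper open.
Joint ranges: [-2.53, 2.53], [-0.77, 2.02], [0.04, 2.7], [-1, 4.14], [0.28, 2.66], [-3.11, 3.11]. Speed limits (rad/s): [2.57, 2.57, 3.14, 3.14, 3.14, 3.14].

### API

Orientations are given as [roll, pitch, yaw] about the fixed x, y, z axes, in that order (R = Rz(yaw) Ry(pitch) Rx(roll)).
In Python, from cell import * gives the robot as it stands.
- The arm moves only by the tool step_arm, never from a script. Its argument "commands" is a list of rows, each a list of 7 numbers: the opening, from 0 (shut) to 1 (fully open), then the shift along the world's x, y, z in cm, then the turn, a rotation vector about the world's x, y, z in rad. A call has 1 to 5 rows; each row is the pose to reach, as a shift and turn from the pose commanded when the call began; what a row does not reach only later rows make up. A row lasts 1/12 s, in which the tool goes at most 41.7 mm and 7.16 degrees, less where a joint would pass 70% of its speed; a pose out of reach is approached as far as the arm can. A call with a gripper value outside its range is refused whole. The fingers move at their own pace and stop on an object; "grip_force" is the grip in N (left out, the last holds). Time passes only in rows, so rows that repeat a pose let the fingers close. It gives the time, the measured TCP pose, the force, the opening and the grip force at its end, in the units of the state.
- observe(): the state, without advancing time (a new reading comes with each control period).
- read_camera(name): name is "scene" or "side" or "wrist"; returns the picture (384x512x3 uint8, red, green, blue); there is no depth.
- camera_model(name): a dict with "vfov" (degrees; the focal length in pixels is half the picture's height over the tangent of half this angle, whatever the lens; pixels are square), "cx", "cy" (the principal point, pixels), "world_to_cam" (4x4, takes a point from world to camera coordinates). Camera axes: x right, y up, looking along -z (the intrinsics and any distortion apply to the point x, -y, -z); pixel columns grow to the right and rows downward; lengths in m; the calibration is good to about 2 mm. A picture is of the moment at which its call begins: read the wrist's pose just before it. camera_model takes no time and is no camera call; for the wrist camera it gives the pose at the moment of the call.
- hand_in(): hands the job in; it is judged then, once.
The state is a dict: "time": time; "qpos": joint angles; "qvel": joint speeds; "joint_efforts": joint torques, N m; "tool_pos": TCP position; "tool_rot": TCP orientation; "contact_force": force on the tool from outside, world axes, zero at the start; "torque": the same for the moment, N m; "opening": finger opening in m; "grip_force": force on a finger pad.
Only numpy, scipy, OpenCV 4.12 (cv2) and the standard library are available. Lean on these libraries where they do the work, as an engineer would, in place of code of your own. Each camera call takes 0.05 s, during which the arm holds its last target. There are 200 camera calls.

## Working session

There is one attempt and no reset: what is moved stays moved. The work goes in short steps, Python scripts to look and compute and a tool call to move; the robot and the scene stay as the last step left them, time stands still between calls to the robot, and variables do not carry over. Pictures are saved under pics/ and viewed, at most 10 in all, crops included, and the job is handed in when it is done.

Besides the shell and the picture viewer there is one more tool, called after "Call:" in YAML: its name, and indented under it one key for each argument. step_arm: Moves the arm, as the interface text tells. Its arguments: {"type":"object","properties":{"commands":{"type":"array"},"grip_force":{"type":"number"}},"required":["commands"]}

```bash
mkdir -p pics; ls; python3 - <<'E'
from cell import *
import cv2, numpy as np
ims=[]
for n in ["scene","side","wrist"]:
    im=read_camera(n); cv2.imwrite(f"pics/{n}0.png",im[:,:,::-1]); m=camera_model(n); print(n,{k:(np.round(v,4).tolist() if k=="world_to_cam" else v) for k,v in m.items()})
    ims.append(im[:,:,::-1])
s=observe(); print(s)
E
```

```text
pics
scene {'vfov': 46.056377131263346, 'cx': 244.77181027373229, 'cy': 186.4633027991006, 'world_to_cam': [[-0.7095, -0.7046, -0.0095, 0.4462], [0.549, -0.5611, 0.6195, -0.3193], [-0.4418, 0.4343, 0.785, -1.1414], [0.0, 0.0, 0.0, 1.0]]}
side {'vfov': 52.72665971147127, 'cx': 255.0518796219338, 'cy': 187.2274910378253, 'world_to_cam': [[-0.9998, -0.0084, 0.0186, 0.5642], [0.0194, -0.6732, 0.7392, -0.0284], [0.0063, 0.7394, 0.6732, -1.1115], [0.0, 0.0, 0.0, 1.0]]}
wrist {'vfov': 63.42466604010008, 'cx': 251.60524742827323, 'cy': 189.13557938566925, 'world_to_cam': [[0.3105, -0.9506, -0.0019, -0.5251], [0.9156, 0.2997, -0.2682, 0.033], [0.2555, 0.0815, 0.9634, -0.392], [0.0, 0.0, 0.0, 1.0]]}
{'time': 0.15, 'qpos': array([-1.40098229e+00,  3.42568535e-01,  1.52479878e+00, -1.55999434e-05,
        1.27538678e+00, -1.46019933e-01]), 'qvel': array([-0.00020248, -0.00239545, -0.00283828, -0.00022179, -0.00032881,
       -0.0005414 ]), 'joint_efforts': array([ 1.92535459e-03, -4.31470478e+01, -2.44353497e+01,  7.16753933e-02,
        5.36932109e-02, -8.75792034e-05]), 'tool_pos': array([ 0.16302481, -0.49872848,  0.22620115]), 'tool_rot': array([-3.14044139e+00, -1.54232562e-04,  3.15838432e-01]), 'contact_force': array([ 0.05853393,  0.79107355, -0.73589867]), 'torque': array([-0.00066317, -0.01449707, -0.00569599]), 'grip_force': 0.0, 'opening': 0.09193693716777561}
```

View pics/scene0.png

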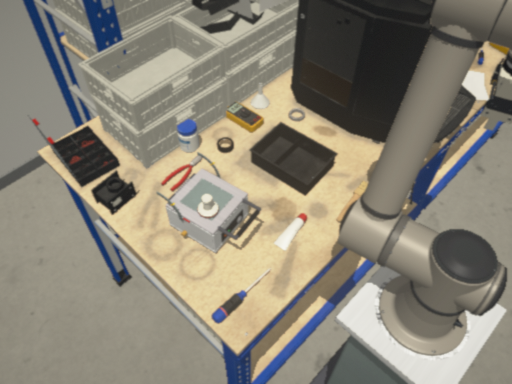

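View pics/side0.png

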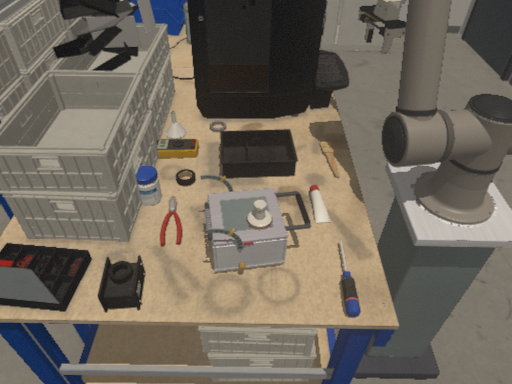

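Scene: the tank is at about (208,208) with the piston on it and its handle towards (243,222). The tub is at (293,157). Side: the tank is at (245,230), the piston head at (259,207), the handle at (300,210) and the tub at (258,152). I'll enlarge both views for exact pixels.

```bash
python3 - <<'E'
import cv2, numpy as np
a=cv2.imread("pics/scene0.png")[115:260,150:350]; b=cv2.imread("pics/side0.png")[120:280,195:335]
a=cv2.resize(a,None,fx=4,fy=4,interpolation=cv2.INTER_CUBIC); b=cv2.resize(b,None,fx=3.75,fy=3.75,interpolation=cv2.INTER_CUBIC)
cv2.imwrite("pics/a.png",a); cv2.imwrite("pics/b.png",b); print(a.shape,b.shape)
E
```

```text
(580, 800, 3) (600, 525, 3)
```

View pics/a.png

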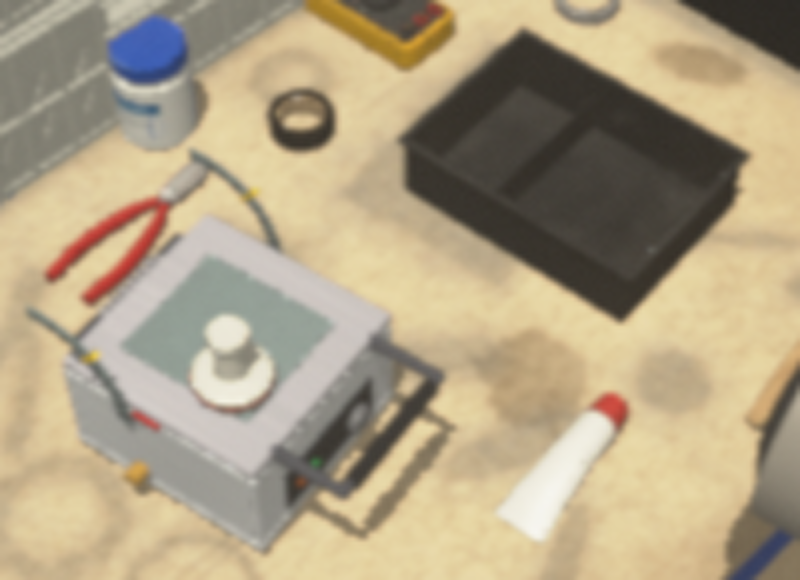

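View pics/b.png

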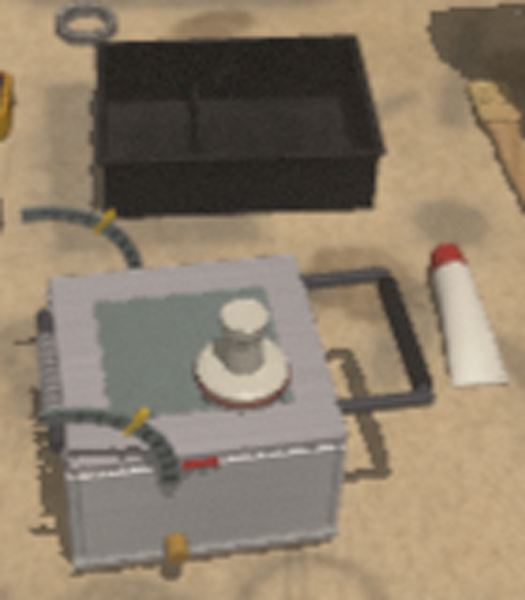

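Crop a: handle corners at (437,378) and (348,488), piston head top at (228,332), tub rim at (523,32), (748,155), (402,140). Crop b: handle corners at (388,275) and (430,395), head top at (244,310), tub rim at (97,40), (358,38), (383,153), (100,158). The tub's divider lies on its far (+x) side, so the large compartment is nearer the robot.

```bash
cat > h.py <<'E'
from cell import *
import numpy as np, cv2
def ray(n,u,v,m=None):
    m=m or camera_model(n); f=192/np.tan(np.radians(m["vfov"])/2); T=np.array(m["world_to_cam"])
    d=T[:3,:3].T@np.array([(u-m["cx"])/f,-(v-m["cy"])/f,-1]); return -T[:3,:3].T@T[:3,3],d
def plane(n,u,v,z,m=None):
    o,d=ray(n,u,v,m); return o+d*(z-o[2])/d[2]
def proj(n,p,m=None):
    m=m or camera_model(n); f=192/np.tan(np.radians(m["vfov"])/2); c=(np.array(m["world_to_cam"])@np.r_[p,1])[:3]
    return np.array([m["cx"]-f*c[0]/c[2],m["cy"]+f*c[1]/c[2]])
def tri(r1,r2):
    (o,d),(p,e)=r1,r2; s=np.linalg.lstsq(np.c_[d,-e],p-o,rcond=None)[0]; a,b=o+d*s[0],p+e*s[1]; return (a+b)/2,np.linalg.norm(a-b)
E
python3 - <<'E'
from h import *
A=lambda u,v:(u/4+150-.4,v/4+115-.4)
B=lambda u,v:(u/3.75+195-.4,v/3.75+120-.4)
for nm,a,b,z in [("hand+y",(348,488),(430,395),.106),("hand-y",(437,378),(388,275),.106),("head",(228,330),(244,311),.167),
 ("lidc1",(208,215),(50,280),.112) if 0 else ("lid -x-y",(390,318),(295,257),.112),("lid -x+y",(255,470),(345,438),.112),
 ("lid +x-y",(208,217),(50,280),.112),("lid +x+y",(66,357),(63,455),.112),
 ("tub +x-y",(523,32),(97,40),.062),("tub -x-y",(748,155),(358,38),.062),("tub +x+y",(402,140),(100,158),.062),("tub -x+y",(631,284),(383,153),.062)]:
    t,e=tri(ray("scene",*A(*a)),ray("side",*B(*b)))
    print(nm,plane("scene",*A(*a),z).round(4)[:2],plane("side",*B(*b),z).round(4)[:2],t.round(4),round(e,4))
E
```

```text
hand+y [0.4452 0.2134] [0.4415 0.214 ] [0.4427 0.216  0.1096] 0.0023
hand-y [0.4642 0.1107] [0.4591 0.1084] [0.4605 0.1147 0.1126] 0.0012
head [0.5574 0.2096] [0.5557 0.2067] [0.5556 0.2108 0.1706] 0.0008
lid -x-y [0.5192 0.0999] [0.5205 0.0991] [0.5202 0.0989 0.1112] 0.0012
lid -x+y [0.4949 0.2484] [0.4955 0.2544] [0.4958 0.2483 0.1074] 0.0038
lid +x-y [0.6766 0.1264] [0.6796 0.1257] [0.6794 0.1243 0.1095] 0.002
lid +x+y [0.6525 0.2767] [0.6579 0.271 ] [0.6561 0.2738 0.1111] 0.0064
tub +x-y [ 0.6755 -0.2136] [ 0.6773 -0.2234] [ 0.6748 -0.2121  0.067 ] 0.0052
tub -x-y [ 0.4596 -0.2334] [ 0.4554 -0.2344] [ 0.4566 -0.2283  0.067 ] 0.0018
tub +x+y [ 0.6621 -0.0579] [ 0.6631 -0.0638] [ 0.6616 -0.0572  0.0654] 0.0034
tub -x+y [ 0.4423 -0.0723] [ 0.4452 -0.0769] [ 0.4442 -0.0748  0.0614] 0.0041
```

```bash
python3 - <<'E'
from h import *
for n,u,v,z in [("side",330,107,0),("side",345,88,.1),("side",347,75,.15),("side",200,112,0),("scene",385,137,0),("scene",472,100,.15),("scene",293,100,0)]:
    print(n,u,v,z,plane(n,u,v,z).round(3))
E
```

```text
side 330 107 0 [ 0.284 -0.486  0.   ]
side 345 88 0.1 [ 0.251 -0.448  0.1  ]
side 347 75 0.15 [ 0.253 -0.446  0.15 ]
side 200 112 0 [ 0.771 -0.431  0.   ]
scene 385 137 0 [ 0.417 -0.459  0.   ]
scene 472 100 0.15 [ 0.256 -0.635  0.15 ]
scene 293 100 0 [ 0.763 -0.384  0.   ]
```

Call:
step_arm:
  commands:
    - [1, 0.7, 3.4, 0.5, 0, 0, 0]
    - [1, 1.4, 6.8, 1.0, 0, 0, 0]
    - [1, 2.1, 10.2, 1.5, 0, 0, 0]
    - [1, 2.8, 13.6, 2, 0, 0, 0]
    - [1, 3.7, 17, 2.4, 0, 0, 0]

```text
time: 0.57
tool_pos: [0.1999, -0.3273, 0.2507]
tool_rot: [-3.141, -0.0, 0.315]
contact_force: [1.1, 0.2, -0.1]
opening: 0.0915
grip_force: 0.0
```

Call:
step_arm:
  commands:
    - [1, 2.7, 3.1, 0, 0, 0, 0.04]
    - [1, 5.4, 6.2, 0, 0, 0, 0.08]
    - [1, 8.1, 9.3, 0, 0, 0, 0.12]
    - [1, 10.8, 12.4, 0, 0, 0, 0.16]
    - [1, 13.5, 15.5, 0, 0, 0, 0.217]

```text
time: 0.98
tool_pos: [0.3358, -0.1722, 0.2509]
tool_rot: [3.141, -0.0, 0.534]
contact_force: [0.9, -0.6, 0.6]
opening: 0.092
grip_force: 0.0
```

Call:
step_arm:
  commands:
    - [1, 1.8, 3.5, 0, 0, 0, 0.12]
    - [1, 3.6, 7, 0, 0, 0, 0.24]
    - [1, 5.4, 10.5, 0, 0, 0, 0.36]
    - [1, 7.2, 14, 0, 0, 0, 0.48]
    - [1, 9, 17.5, 0, 0, 0, 0.6]

```text
time: 1.4
tool_pos: [0.4254, 0.003, 0.2507]
tool_rot: [3.141, 0.0, 1.139]
contact_force: [0.8, -1.1, 0.3]
opening: 0.0916
grip_force: 0.0
```

Call:
step_arm:
  commands:
    - [1, 1.9, 3.5, 0, 0, 0, 0.12]
    - [1, 3.8, 7, 0, 0, 0, 0.24]
    - [1, 5.7, 10.5, 0, 0, 0, 0.36]
    - [1, 7.6, 14, 0, 0, 0, 0.48]
    - [1, 9.5, 17.5, 0, 0, 0, 0.6]

```text
time: 1.82
tool_pos: [0.5204, 0.178, 0.2505]
tool_rot: [-3.141, 0.0, 1.739]
contact_force: [0.3, -1.0, 0.2]
opening: 0.0916
grip_force: 0.0
```

Call:
step_arm:
  commands:
    - [1, 0, 0, 0, 0, 0, 0]
    - [1, 0, 0, 0, 0, 0, 0]

```text
time: 1.98
tool_pos: [0.5201, 0.1776, 0.2496]
tool_rot: [-3.14, 0.0, 1.736]
contact_force: [-0.6, -0.5, 0.2]
opening: 0.0917
grip_force: 0.0
```

```bash
python3 - <<'E'
from h import *
s=observe(); m=camera_model("wrist"); im=read_camera("wrist"); print(s["tool_pos"],s["tool_rot"],s["qpos"])
import pickle; pickle.dump(m,open("w1.pkl","wb"))
cv2.imwrite("pics/w1.png",im[:,:,::-1]); print(proj("wrist",[.5565,.2085,.167],m),proj("wrist",[.452,.164,.106],m))
E
```

```text
[0.52006191 0.17758514 0.24957245] [-3.13981601e+00  1.68464960e-04  1.73566619e+00] [ 1.89652001e-01  3.71984319e-01  1.41495069e+00 -1.27302074e-04
  1.35643791e+00  2.48094756e-02]
[302.21845129 164.46035752] [181.53105785 179.06050975]
```

View pics/w1.png

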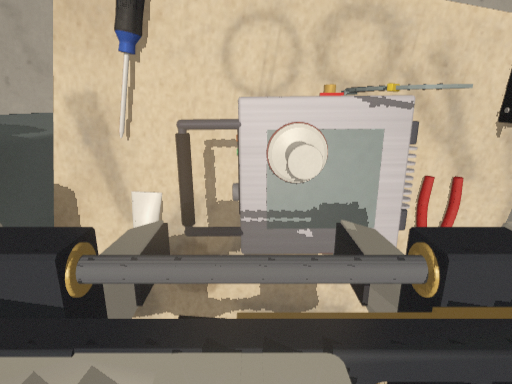

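The head top is at about (304,160), the sleeve runs from (184,133) to (188,227), and the handle's corners are at about (183,125) and (189,231).

```bash
python3 - <<'E'
from h import *; import pickle
m=pickle.load(open("w1.pkl","rb"))
im=cv2.imread("pics/w1.png"); hsv=cv2.cvtColor(im,cv2.COLOR_BGR2HSV)
g=im.min(2)[135:190,280:335]; 
gr=cv2.cvtColor(im,cv2.COLOR_BGR2GRAY)
c=cv2.HoughCircles(cv2.resize(gr[100:220,240:360],None,fx=4,fy=4),cv2.HOUGH_GRADIENT,1,20,param1=80,param2=25,minRadius=50,maxRadius=150)
print([(x/4+240-.4,y/4+100-.4,r/4) for x,y,r in c[0][:5]] if c is not None else None)
for v in (145,165,185,205,220):
    k=np.where(gr[v,165:215]<75)[0]+165; print(v,k.min(),k.max(),plane("wrist",(k.min()+k.max())/2,v,.108,m).round(4))
print("head",plane("wrist",304,160,.167,m).round(4),"foot",plane("wrist",297,153,.129,m).round(4))
for u,v in [(183,125),(189,231)]: print(plane("wrist",u,v,.106,m).round(4))
for u,v in [(239,98),(412,97),(239,253)]: print("lid",plane("wrist",u,v,.112,m).round(4))
E
```

```text
[(np.float32(296.475), np.float32(152.975), np.float32(31.025)), (np.float32(304.725), np.float32(161.975), np.float32(17.4)), (np.float32(301.725), np.float32(156.225), np.float32(34.875)), (np.float32(300.975), np.float32(149.725), np.float32(25.725)), (np.float32(295.225), np.float32(146.725), np.float32(25.175))]
145 189 189 [0.456  0.1995 0.108 ]
165 188 190 [0.4581 0.1799 0.108 ]
185 191 192 [0.4629 0.1601 0.108 ]
205 182 193 [0.4612 0.1384 0.108 ]
220 182 194 [0.4635 0.1223 0.108 ]
head [0.5571 0.2122 0.167 ] foot [0.557  0.2118 0.129 ]
[0.4478 0.2173 0.106 ]
[0.4656 0.1093 0.106 ]
lid [0.4972 0.2505 0.112 ]
lid [0.6532 0.2773 0.112 ]
lid [0.5211 0.0959 0.112 ]
```

Call:
step_arm:
  commands:
    - [1, 1.8, 1.7, -2, 0, 0, 0]
    - [1, 3.7, 3.35, -4, 0, 0, 0]
    - [1, 3.7, 3.35, -7, 0, 0, 0]
    - [1, 3.7, 3.35, -9.5, 0, 0, 0]
    - [1, 3.7, 3.35, -10.9, 0, 0, 0]

```text
time: 2.45
tool_pos: [0.5553, 0.2076, 0.1387]
tool_rot: [-3.137, 0.001, 1.73]
contact_force: [-0.9, 1.4, -1.3]
opening: 0.0916
grip_force: 0.0
```

Call:
step_arm:
  commands:
    - [0.6, 0, 0, 0, 0, 0, 0]
    - [0.3, 0, 0, 0, 0, 0, 0]
    - [0.2, 0, 0, 0, 0, 0, 0]
    - [0.1, 0, 0, 0, 0, 0, 0]
    - [0.1, 0, 0, 0, 0, 0, 0]
  grip_force: 15

```text
time: 2.87
tool_pos: [0.5578, 0.2093, 0.1434]
tool_rot: [3.139, -0.0, 1.732]
contact_force: [-0.3, 0.2, 0.0]
opening: 0.0629
grip_force: 0.0
```

Call:
step_arm:
  commands:
    - [0.1, 0, 0, 0, 0, 0, 0]
    - [0.1, 0, 0, 0, 0, 0, 0]
    - [0.1, 0, 0, 0, 0, 0, 0]
    - [0.1, 0, 0, 0, 0, 0, 0]
    - [0.1, 0, 0, 0, 0, 0, 0]

```text
time: 3.28
tool_pos: [0.557, 0.2095, 0.1417]
tool_rot: [3.142, 0.0, 1.733]
contact_force: [-0.9, -0.4, -0.5]
opening: 0.0294
grip_force: 0.0
```

Call:
step_arm:
  commands:
    - [0, 0, 0, 0, 0, 0, 0]
    - [0, 0, 0, 0, 0, 0, 0]
    - [0, 0, 0, 0, 0, 0, 0]
    - [0, 0, 0, 0, 0, 0, 0]

```text
time: 3.62
tool_pos: [0.5571, 0.2095, 0.1417]
tool_rot: [3.141, -0.0, 1.733]
contact_force: [0.5, 0.1, 0.5]
opening: 0.0252
grip_force: 15.0
```

Call:
step_arm:
  commands:
    - [0, 0, 0, 0.5, 0, 0, 0]
    - [0, 0, 0, 1.5, 0, 0, 0]
    - [0, 0, 0, 3, 0, 0, 0]
    - [0, 0, 0, 5, 0, 0, 0]
    - [0, 0, 0, 7, 0, 0, 0]

```text
time: 4.03
tool_pos: [0.5569, 0.2094, 0.2131]
tool_rot: [-3.141, 0.0, 1.733]
contact_force: [-0.0, -0.0, -1.3]
opening: 0.0254
grip_force: 15.0
```

Call:
step_arm:
  commands:
    - [0, 0, 0, 0.5, 0, 0, 0]
    - [0, 0, 0, 0.5, 0, 0, 0]
    - [0, 0, 0, 0.5, 0, 0, 0]

```text
time: 4.28
tool_pos: [0.5568, 0.2094, 0.2165]
tool_rot: [-3.141, 0.0, 1.733]
contact_force: [-1.1, -0.3, -0.6]
opening: 0.0253
grip_force: 15.0
```

```bash
python3 - <<'E'
from h import *
s=observe(); im=read_camera("wrist"); print(s["tool_pos"],s["tool_rot"],s["opening"],s["grip_force"],s["contact_force"])
a=read_camera("scene")[60:260,130:350]
cv2.imwrite("pics/w2.png",np.hstack([cv2.resize(im,(400,300)),cv2.resize(a,(330,300))])[:,:,::-1])
E
```

```text
[0.55681613 0.20938045 0.21646809] [-3.14143442e+00  4.84433166e-05  1.73278305e+00] 0.025305655767485478 14.999962532892823 [-1.12031986 -0.29403107 -0.61370925]
```

View pics/w2.png

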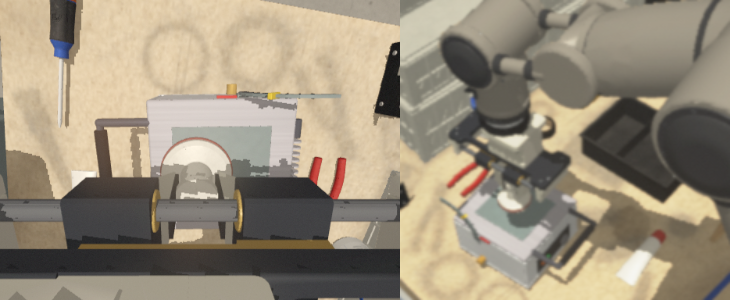

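The piston is in the grip and upright. Next I carry it over the tub.

Call:
step_arm:
  commands:
    - [0, -0.3, -2.5, 0, 0, 0, -0.01]
    - [0, -0.7, -6, 0, 0, 0, -0.03]
    - [0, -1.1, -10, 0, 0, 0, -0.05]
    - [0, -1.5, -14, 0, 0, 0, -0.07]
    - [0, -1.9, -18, 0, 0, 0, -0.09]

```text
time: 4.8
tool_pos: [0.537, 0.028, 0.2155]
tool_rot: [-3.139, -0.0, 1.643]
contact_force: [0.8, -0.8, -0.7]
opening: 0.0255
grip_force: 15.0
```

Call:
step_arm:
  commands:
    - [0, -0.4, -4, -1, 0, 0, 0]
    - [0, -0.8, -8, -2.5, 0, 0, 0]
    - [0, -1.2, -12, -4, 0, 0, 0]
    - [0, -1.5, -15.5, -5.5, 0, 0, 0]
    - [0, -1.6, -17.8, -6, 0, 0, 0]

```text
time: 5.22
tool_pos: [0.5197, -0.1513, 0.1534]
tool_rot: [-3.137, -0.002, 1.641]
contact_force: [-0.3, 0.6, -0.3]
opening: 0.0256
grip_force: 15.0
```

Call:
step_arm:
  commands:
    - [0, 0, 0, 0, 0, 0, 0]
    - [0, 0, 0, 0, 0, 0, 0]
    - [0, 0, 0, 0, 0, 0, 0]

```text
time: 5.47
tool_pos: [0.5218, -0.1479, 0.1562]
tool_rot: [-3.141, -0.001, 1.643]
contact_force: [-0.6, -0.3, -0.7]
opening: 0.0255
grip_force: 15.0
```

```bash
python3 - <<'E'
from h import *; import pickle
s=observe(); m=camera_model("wrist"); im=read_camera("wrist"); b=read_camera("side"); print(s["tool_pos"],s["tool_rot"],s["contact_force"],s["joint_efforts"])
pickle.dump(m,open("w3.pkl","wb")); cv2.imwrite("pics/w3raw.png",im[:,:,::-1]); cv2.imwrite("pics/s3raw.png",b[:,:,::-1])
cv2.imwrite("pics/w3.png",np.hstack([cv2.resize(im,(400,300)),cv2.resize(b[80:230,190:390],(400,300))])[:,:,::-1])
for p in [(.522,-.149,.003),(.522,-.149,.127)]: print(proj("side",p),proj("wrist",p,m))
E
```

```text
[ 0.52183892 -0.14790384  0.15623054] [-3.1407089e+00 -9.9497118e-04  1.6425789e+00] [-0.62917663 -0.32658171 -0.70239208] [-1.12426054e+00 -4.59155488e+01 -2.26217669e+01 -2.05649139e-02
  5.26635570e-02 -1.24718240e-02]
[268.95838217 160.39315339] [250.65771067 176.12302881]
[270.7734897  127.06986072] [249.87504793 219.47440287]
```

View pics/w3.png

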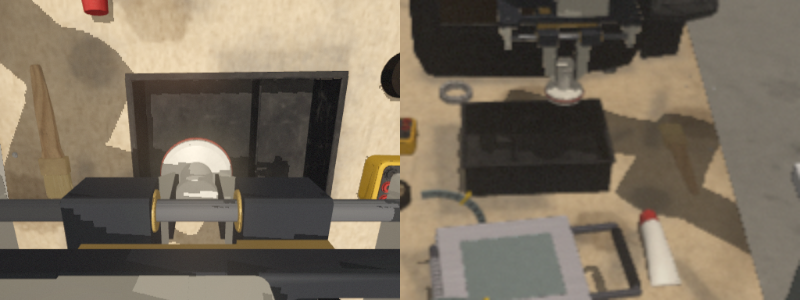

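Wrist: the piston hangs inside the large compartment, with the divider right of it at x≈255. Side: the foot is at about (271,130), upright and where I predicted. I'll lower it gently.

Call:
step_arm:
  commands:
    - [0, 0, 0, -2.5, 0, 0, 0]
    - [0, 0, 0, -5, 0, 0, 0]
    - [0, 0, 0, -7.5, 0, 0, 0]
    - [0, 0, 0, -10, 0, 0, 0]
    - [0, 0, 0, -11, 0, 0, 0]

```text
time: 5.98
tool_pos: [0.5208, -0.1466, 0.0442]
tool_rot: [-3.138, -0.002, 1.645]
contact_force: [-1.3, 1.1, -0.3]
opening: 0.025
grip_force: 15.0
```

Call:
step_arm:
  commands:
    - [0, 0, 0, -0.2, 0, 0, 0]
    - [0, 0, 0, -0.4, 0, 0, 0]
    - [0, 0, 0, -0.6, 0, 0, 0]
    - [0, 0, 0, -0.7, 0, 0, 0]
    - [0, 0, 0, -0.8, 0, 0, 0]

```text
time: 6.4
tool_pos: [0.5228, -0.1488, 0.0398]
tool_rot: [3.14, 0.001, 1.643]
contact_force: [-0.6, 0.0, -0.1]
opening: 0.0252
grip_force: 15.0
```

Call:
step_arm:
  commands:
    - [0, 0, 0, -0.1, 0, 0, 0]
    - [0, 0, 0, -0.2, 0, 0, 0]
    - [0, 0, 0, -0.2, 0, 0, 0]
    - [0, 0, 0, -0.2, 0, 0, 0]

```text
time: 6.73
tool_pos: [0.5221, -0.1486, 0.0368]
tool_rot: [3.141, 0.0, 1.643]
contact_force: [0.1, -0.3, -1.5]
opening: 0.0255
grip_force: 15.0
```

Call:
step_arm:
  commands:
    - [0, 0, 0, -0.1, 0, 0, 0]
    - [0, 0, 0, -0.2, 0, 0, 0]
    - [0, 0, 0, -0.3, 0, 0, 0]
    - [0, 0, 0, -0.3, 0, 0, 0]
    - [0, 0, 0, -0.3, 0, 0, 0]

```text
time: 7.15
tool_pos: [0.522, -0.1485, 0.0336]
tool_rot: [-3.141, -0.0, 1.643]
contact_force: [0.2, -0.1, -0.9]
opening: 0.0253
grip_force: 15.0
```

Call:
step_arm:
  commands:
    - [0, 0, 0, -0.05, 0, 0, 0]
    - [0, 0, 0, -0.1, 0, 0, 0]
    - [0, 0, 0, -0.1, 0, 0, 0]
    - [0, 0, 0, -0.1, 0, 0, 0]
    - [0, 0, 0, -0.1, 0, 0, 0]

```text
time: 7.57
tool_pos: [0.5221, -0.1486, 0.0328]
tool_rot: [3.141, 0.0, 1.643]
contact_force: [0.1, 0.8, -1.0]
opening: 0.0249
grip_force: 15.0
```

Call:
step_arm:
  commands:
    - [0, 0, 0, -0.05, 0, 0, 0]
    - [0, 0, 0, -0.1, 0, 0, 0]
    - [0, 0, 0, -0.1, 0, 0, 0]
    - [0, 0, 0, -0.1, 0, 0, 0]

```text
time: 7.9
tool_pos: [0.5222, -0.1487, 0.0325]
tool_rot: [3.141, 0.0, 1.643]
contact_force: [-1.9, 0.5, 7.1]
opening: 0.0254
grip_force: 15.0
```

Contact at 7 N. I'll ease off half a millimetre, open part-way and retreat.

Call:
step_arm:
  commands:
    - [0, 0, 0, 0.05, 0, 0, 0]
    - [0, 0, 0, 0.05, 0, 0, 0]

```text
time: 8.07
tool_pos: [0.5222, -0.1487, 0.0326]
tool_rot: [3.141, 0.0, 1.643]
contact_force: [-0.6, 0.0, 3.3]
opening: 0.0255
grip_force: 15.0
```

Call:
step_arm:
  commands:
    - [0.35, 0, 0, 0, 0, 0, 0]
    - [0.5, 0, 0, 0, 0, 0, 0]
    - [0.55, 0, 0, 0, 0, 0, 0]
    - [0.55, 0, 0, 0, 0, 0, 0]
    - [0.55, 0, 0, 0, 0, 0, 0]

```text
time: 8.48
tool_pos: [0.522, -0.1485, 0.0321]
tool_rot: [-3.141, -0.0, 1.643]
contact_force: [0.1, -0.5, 0.2]
opening: 0.0499
grip_force: 0.0
```

Call:
step_arm:
  commands:
    - [0.55, 0, 0, 0, 0, 0, 0]
    - [0.55, 0, 0, 1, 0, 0, 0]
    - [0.55, 0, 0, 2.5, 0, 0, 0]
    - [0.55, 0, 0, 5, 0, 0, 0]
    - [0.55, 0, 0, 8, 0, 0, 0]

```text
time: 8.9
tool_pos: [0.5211, -0.1481, 0.1125]
tool_rot: [-3.139, -0.001, 1.643]
contact_force: [0.7, 0.8, -0.8]
opening: 0.0506
grip_force: 0.0
```

Call:
step_arm:
  commands:
    - [0.55, 0, 1, 3.5, 0, 0, 0]
    - [0.55, 0, 2, 7, 0, 0, 0]
    - [0.55, 0, 5, 9, 0, 0, 0]
    - [0.55, 0, 9, 9, 0, 0, 0]
    - [0.55, 0, 13, 9, 0, 0, 0]

```text
time: 9.32
tool_pos: [0.5227, -0.0179, 0.2049]
tool_rot: [3.137, 0.001, 1.641]
contact_force: [-0.0, -0.1, -0.4]
opening: 0.0507
grip_force: 0.0
```

```bash
python3 - <<'E'
from h import *
s=observe(); m=camera_model("wrist"); im=read_camera("wrist"); b=read_camera("side"); print(s["tool_pos"],s["tool_rot"],s["opening"],s["time"])
cv2.imwrite("pics/w4.png",np.hstack([cv2.resize(im,(400,300)),cv2.resize(b[80:230,190:390],(400,300))])[:,:,::-1])
E
```

```text
[ 0.52270755 -0.01793731  0.20492224] [3.13692542e+00 1.10435026e-03 1.64056942e+00] 0.05065220576932072 9.3167
```

View pics/w4.png

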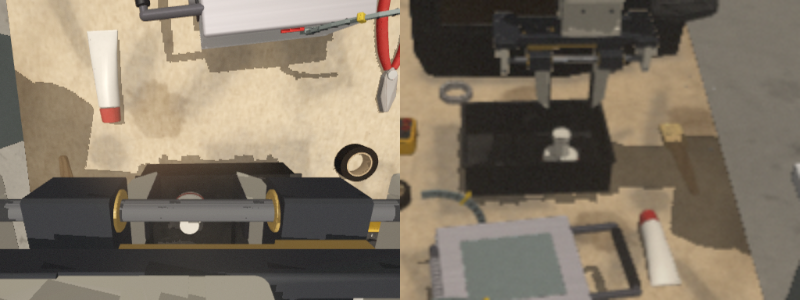

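The piston stands upright in the large compartment: in the side crop it is at about (562,145), and in the wrist view (190,215). Next is the handle.

Call:
step_arm:
  commands:
    - [0.45, -1.3, 3.7, 0, 0, 0, 0.02]
    - [0.45, -2.6, 7.4, 0, 0, 0, 0.04]
    - [0.45, -4, 11.1, 0, 0, 0, 0.06]
    - [0.45, -5.3, 14.8, 0, 0, 0, 0.08]
    - [0.45, -6.65, 18.2, 0, 0, 0, 0.09]

```text
time: 9.83
tool_pos: [0.4549, 0.1646, 0.2029]
tool_rot: [3.141, 0.0, 1.733]
contact_force: [0.7, 0.3, -0.5]
opening: 0.0413
grip_force: 0.0
```

Call:
step_arm:
  commands:
    - [0.45, 0, 0, 0, 0, 0, 0]
    - [0.45, 0, 0, -2, 0, 0, 0]
    - [0.45, 0, 0, -4, 0, 0, 0]
    - [0.45, 0, 0, -5, 0, 0, 0]
    - [0.45, 0, 0, -5, 0, 0, 0]

```text
time: 10.25
tool_pos: [0.4545, 0.1624, 0.1506]
tool_rot: [-3.138, 0.0, 1.733]
contact_force: [-0.7, -0.3, 0.1]
opening: 0.0415
grip_force: 0.0
```

```bash
python3 - <<'E'
from h import *
s=observe(); m=camera_model("wrist"); im=read_camera("wrist"); b=read_camera("side"); a=read_camera("scene");print(s["tool_pos"],s["tool_rot"],s["opening"],s["time"],s["contact_force"])
c=b[150:270,230:350]; d=a[150:270,190:310]
cv2.imwrite("pics/w5.png",np.hstack([cv2.resize(c,(400,400),interpolation=2),cv2.resize(d,(400,400),interpolation=2)])[:,:,::-1])
p=s["tool_pos"]; print(proj("side",p),proj("scene",p),proj("side",[.4545,.163,.106]),proj("scene",[.4545,.163,.106]))
E
```

```text
[0.45448854 0.16243746 0.15056226] [-3.13751699e+00  4.39562294e-04  1.73250499e+00] 0.0415340363862143 10.25 [-0.69915062 -0.26716373  0.1358626 ]
[303.65207011 194.9280731 ] [247.86111197 212.96586353] [301.72585316 208.76031143] [247.7775764  222.80321325]
```

View pics/w5.png

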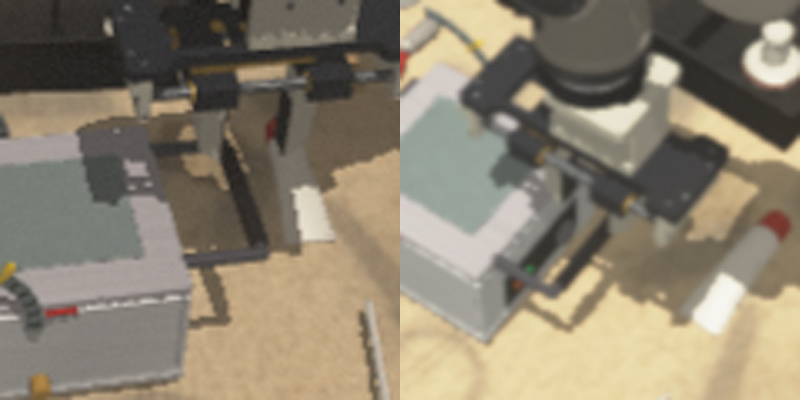

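In the side crop the fingers, at x≈210 and 293, straddle the sleeve at about (241,196), which matches the prediction. Descending.

Call:
step_arm:
  commands:
    - [0.45, 0, 0, -1.5, 0, 0, 0]
    - [0.45, 0, 0, -3, 0, 0, 0]
    - [0.45, 0, 0, -4.5, 0, 0, 0]
    - [0.45, 0, 0, -6, 0, 0, 0]
    - [0.45, 0, 0, -6.4, 0, 0, 0]

```text
time: 10.82
tool_pos: [0.4553, 0.163, 0.0875]
tool_rot: [-3.14, 0.0, 1.732]
contact_force: [-0.9, -0.4, -0.1]
opening: 0.0409
grip_force: 0.0
```

Call:
step_arm:
  commands:
    - [0.45, 0, 0, 0, 0, 0, 0]
    - [0.4, 0, 0, 0, 0, 0, 0]
    - [0.3, 0, 0, 0, 0, 0, 0]
    - [0.25, 0, 0, 0, 0, 0, 0]
    - [0.2, 0, 0, 0, 0, 0, 0]
  grip_force: 8

```text
time: 11.23
tool_pos: [0.456, 0.1635, 0.089]
tool_rot: [3.14, -0.0, 1.733]
contact_force: [0.1, -0.6, -0.4]
opening: 0.0216
grip_force: 0.0
```

Call:
step_arm:
  commands:
    - [0.18, 0, 0, 0, 0, 0, 0]
    - [0.16, 0, 0, 0, 0, 0, 0]
    - [0.12, 0, 0, 0, 0, 0, 0]
    - [0.08, 0, 0, 0, 0, 0, 0]
    - [0.05, 0, 0, 0, 0, 0, 0]

```text
time: 11.65
tool_pos: [0.4549, 0.1634, 0.0882]
tool_rot: [-3.14, 0.0, 1.733]
contact_force: [-3.8, -1.3, 2.2]
opening: 0.0134
grip_force: 8.0
```

Call:
step_arm:
  commands:
    - [0, -0.06, -0.01, 0, 0, 0, 0]
    - [0, -0.06, -0.01, 0, 0, 0, 0]
    - [0, -0.06, -0.01, 0, 0, 0, 0]
  grip_force: 20

```text
time: 11.9
tool_pos: [0.4549, 0.1634, 0.0882]
tool_rot: [-3.142, 0.0, 1.733]
contact_force: [-2.6, 0.1, 2.0]
opening: 0.0131
grip_force: 20.0
```

Call:
step_arm:
  commands:
    - [0, 0.03, 0, 0.75, 0, 0, 0]
    - [0, 0.09, 0.01, 1.5, 0, 0, 0]
    - [0, 0.18, 0.03, 2.3, 0, 0, 0]
    - [0, 0.29, 0.05, 3.05, 0, 0, 0]
    - [0, 0.43, 0.07, 3.8, 0, 0, 0]

```text
time: 12.32
tool_pos: [0.4594, 0.1641, 0.1273]
tool_rot: [3.141, -0.0, 1.733]
contact_force: [-0.9, 1.1, -0.8]
opening: 0.013
grip_force: 20.0
```

```bash
python3 - <<'E'
from h import *
def P(t): t=np.radians(t); h=22*(1-np.cos(t))+.6*np.sin(t); return np.array([h*.987,h*.162,22*np.sin(t)+.6*(np.cos(t)-1)])
print("now",observe()["contact_force"])
for a,s,n in [(10,2,5),(20,2,5),(30,2,5),(40,1.5,5),(47.5,1.5,5),(55,1,3),(58,-1.5,5),(50.5,-1.5,5)]:
    print(a,[ (P(a+s*(i+1))-P(a)).round(2).tolist() for i in range(n)])
E
```

```text
now [-0.88178289  1.06634978 -0.81990067]
10 [[0.16, 0.03, 0.75], [0.36, 0.06, 1.49], [0.57, 0.09, 2.23], [0.81, 0.13, 2.96], [1.08, 0.18, 3.68]]
20 [[0.29, 0.05, 0.71], [0.61, 0.1, 1.41], [0.95, 0.16, 2.1], [1.31, 0.21, 2.77], [1.69, 0.28, 3.43]]
30 [[0.41, 0.07, 0.65], [0.84, 0.14, 1.28], [1.29, 0.21, 1.9], [1.76, 0.29, 2.5], [2.26, 0.37, 3.08]]
40 [[0.38, 0.06, 0.43], [0.78, 0.13, 0.84], [1.18, 0.19, 1.25], [1.6, 0.26, 1.64], [2.02, 0.33, 2.02]]
47.5 [[0.43, 0.07, 0.37], [0.88, 0.14, 0.73], [1.33, 0.22, 1.08], [1.79, 0.29, 1.42], [2.26, 0.37, 1.74]]
55 [[0.32, 0.05, 0.21], [0.64, 0.11, 0.41], [0.97, 0.16, 0.61]]
58 [[-0.49, -0.08, -0.3], [-0.97, -0.16, -0.61], [-1.44, -0.24, -0.93], [-1.9, -0.31, -1.27], [-2.35, -0.39, -1.62]]
50.5 [[-0.44, -0.07, -0.36], [-0.88, -0.14, -0.73], [-1.3, -0.21, -1.12], [-1.72, -0.28, -1.51], [-2.12, -0.35, -1.91]]
```

The lid follows with low force. I'll continue along the arc.

Call:
step_arm:
  commands:
    - [0, 0.16, 0.03, 0.75, 0, 0, 0]
    - [0, 0.36, 0.06, 1.49, 0, 0, 0]
    - [0, 0.57, 0.09, 2.23, 0, 0, 0]
    - [0, 0.81, 0.13, 2.96, 0, 0, 0]
    - [0, 1.08, 0.18, 3.68, 0, 0, 0]

```text
time: 12.73
tool_pos: [0.4702, 0.166, 0.1638]
tool_rot: [-3.142, -0.0, 1.733]
contact_force: [-1.4, 2.4, -0.3]
opening: 0.0131
grip_force: 20.0
```

Call:
step_arm:
  commands:
    - [0, 0.29, 0.05, 0.71, 0, 0, 0]
    - [0, 0.61, 0.1, 1.41, 0, 0, 0]
    - [0, 0.95, 0.16, 2.1, 0, 0, 0]
    - [0, 1.31, 0.21, 2.77, 0, 0, 0]
    - [0, 1.69, 0.28, 3.43, 0, 0, 0]

```text
time: 13.15
tool_pos: [0.4872, 0.169, 0.1981]
tool_rot: [-3.141, -0.001, 1.733]
contact_force: [-3.8, 2.9, 0.2]
opening: 0.0131
grip_force: 20.0
```

```bash
python3 - <<'E'
from h import *
s=observe();print(s["tool_pos"],s["contact_force"],s["torque"],s["opening"])
E
```

```text
[0.48715041 0.1689612  0.19807307] [-3.84587139  2.86094295  0.17662234] [0.50755251 0.4079366  0.02855032] 0.013081466881956895
```

Call:
step_arm:
  commands:
    - [0, 0.4, 0.08, 0.65, 0, 0, 0]
    - [0, 0.82, 0.16, 1.28, 0, 0, 0]
    - [0, 1.25, 0.24, 1.9, 0, 0, 0]
    - [0, 1.71, 0.33, 2.5, 0, 0, 0]
    - [0, 2.2, 0.42, 3.08, 0, 0, 0]

```text
time: 13.57
tool_pos: [0.5098, 0.1729, 0.2289]
tool_rot: [3.141, 0.0, 1.733]
contact_force: [-1.9, 4.1, -1.2]
opening: 0.0131
grip_force: 20.0
```

Call:
step_arm:
  commands:
    - [0, 0.38, 0.07, 0.43, 0, 0, 0]
    - [0, 0.78, 0.14, 0.84, 0, 0, 0]
    - [0, 1.18, 0.21, 1.25, 0, 0, 0]
    - [0, 1.6, 0.29, 1.64, 0, 0, 0]
    - [0, 2.02, 0.37, 2.02, 0, 0, 0]

```text
time: 13.98
tool_pos: [0.5297, 0.1765, 0.2488]
tool_rot: [3.141, 0.0, 1.733]
contact_force: [-1.5, 1.4, 1.1]
opening: 0.0129
grip_force: 20.0
```

Call:
step_arm:
  commands:
    - [0, 0.43, 0.07, 0.37, 0, 0, 0]
    - [0, 0.88, 0.14, 0.73, 0, 0, 0]
    - [0, 1.33, 0.22, 1.08, 0, 0, 0]
    - [0, 1.79, 0.29, 1.42, 0, 0, 0]
    - [0, 2.26, 0.37, 1.74, 0, 0, 0]

```text
time: 14.4
tool_pos: [0.5524, 0.1805, 0.2662]
tool_rot: [3.141, -0.0, 1.733]
contact_force: [-1.6, 2.7, 1.9]
opening: 0.0133
grip_force: 20.0
```

Call:
step_arm:
  commands:
    - [0, 0.32, 0.05, 0.21, 0, 0, 0]
    - [0, 0.64, 0.11, 0.41, 0, 0, 0]
    - [0, 0.97, 0.16, 0.61, 0, 0, 0]
    - [0, 0.97, 0.16, 0.61, 0, 0, 0]
    - [0, 0.97, 0.16, 0.61, 0, 0, 0]

```text
time: 14.82
tool_pos: [0.5615, 0.182, 0.272]
tool_rot: [3.141, -0.0, 1.733]
contact_force: [-1.3, 2.5, 3.6]
opening: 0.0135
grip_force: 20.0
```

```bash
python3 - <<'E'
from h import *
s=observe();print(s["tool_pos"],s["contact_force"],s["torque"],s["opening"])
p=s["tool_pos"]; dz=p[2]-.0882; print("deg from z",np.degrees(np.arcsin((dz+.0025)/.22)), "h",(p[:2]-[.4545,.1633])@[.987,.162])
E
```

```text
[0.56151599 0.18204678 0.27199707] [-1.34657606  2.53942386  3.64002319] [0.59251268 0.31666906 0.05120488] 0.013514992068290266
deg from z 57.865831177073495 h 0.10866175500250448
```

About 58°, and the lid now pulls upward. I'll go 2° further, then ease back to about 42.5°.

Call:
step_arm:
  commands:
    - [0, 0.33, 0.05, 0.2, 0, 0, 0]
    - [0, 0.66, 0.11, 0.38, 0, 0, 0]
    - [0, 0.66, 0.11, 0.38, 0, 0, 0]
    - [0, 0.33, 0.05, 0.2, 0, 0, 0]
    - [0, 0, 0, 0, 0, 0, 0]

```text
time: 15.23
tool_pos: [0.5616, 0.182, 0.272]
tool_rot: [3.141, -0.0, 1.733]
contact_force: [-1.9, 4.0, 4.4]
opening: 0.0133
grip_force: 20.0
```

Call:
step_arm:
  commands:
    - [0, -0.49, -0.08, -0.3, 0, 0, 0]
    - [0, -0.97, -0.16, -0.61, 0, 0, 0]
    - [0, -1.44, -0.24, -0.93, 0, 0, 0]
    - [0, -1.9, -0.31, -1.27, 0, 0, 0]
    - [0, -2.35, -0.39, -1.62, 0, 0, 0]

```text
time: 15.65
tool_pos: [0.5372, 0.1778, 0.2552]
tool_rot: [-3.141, 0.0, 1.733]
contact_force: [-2.6, 3.3, 3.4]
opening: 0.0127
grip_force: 20.0
```

Call:
step_arm:
  commands:
    - [0, -0.44, -0.07, -0.36, 0, 0, 0]
    - [0, -0.88, -0.14, -0.73, 0, 0, 0]
    - [0, -1.3, -0.21, -1.12, 0, 0, 0]
    - [0, -1.72, -0.28, -1.51, 0, 0, 0]
    - [0, -2.12, -0.35, -1.91, 0, 0, 0]

```text
time: 16.07
tool_pos: [0.5163, 0.1741, 0.2359]
tool_rot: [-3.141, 0.0, 1.733]
contact_force: [-3.0, 2.2, 1.7]
opening: 0.0129
grip_force: 20.0
```

Call:
step_arm:
  commands:
    - [0, -0.1, -0.02, -0.1, 0, 0, 0]
    - [0, -0.1, -0.02, -0.1, 0, 0, 0]
    - [0, -0.1, -0.02, -0.1, 0, 0, 0]
    - [0, -0.1, -0.02, -0.1, 0, 0, 0]
    - [0, -0.1, -0.02, -0.1, 0, 0, 0]

```text
time: 16.48
tool_pos: [0.5161, 0.1741, 0.2357]
tool_rot: [3.141, 0.0, 1.733]
contact_force: [-2.4, 1.2, 0.7]
opening: 0.0134
grip_force: 20.0
```

Call:
step_arm:
  commands:
    - [0, 0, 0, 0, 0, 0, 0]
    - [0, 0, 0, 0, 0, 0, 0]
    - [0, 0, 0, 0, 0, 0, 0]
    - [0, 0, 0, 0, 0, 0, 0]

```text
time: 16.82
tool_pos: [0.5159, 0.1741, 0.2355]
tool_rot: [3.141, 0.0, 1.733]
contact_force: [-1.5, 0.3, 1.3]
opening: 0.0133
grip_force: 20.0
```

```bash
python3 - <<'E'
from h import *
s=observe();print(s["tool_pos"],s["contact_force"],s["torque"],s["opening"],s["qvel"].round(4))
p=s["tool_pos"]; dz=p[2]-.0882; print("deg from z",np.degrees(np.arcsin((dz+.0016)/.22)), "h",(p[:2]-[.4545,.1633])@[.987,.162])
a=read_camera("scene")[130:280,150:350]; b=read_camera("side")[120:280,195:335]
cv2.imwrite("pics/f.png",np.hstack([cv2.resize(a,(440,330),interpolation=2),cv2.resize(b,(289,330),interpolation=2)])[:,:,::-1])
E
```

```text
[0.51587621 0.17409194 0.23554377] [-1.5256308   0.34561366  1.30535654] [-0.03410245  0.23188188  0.02343448] 0.013295806416678215 [ 0.0023 -0.0014  0.0003  0.0001  0.0002  0.0015]
deg from z 42.610989802637555 h 0.06232661436486684
```

View pics/f.png

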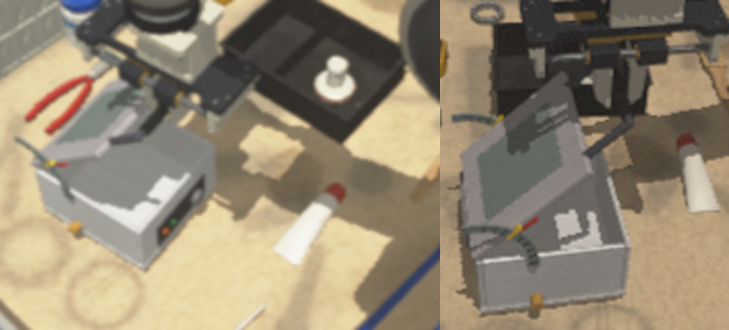

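The lid is held at about 42.6°, with the red pointer just short of the yellow mark. The piston stands in the tub at about (336,78) and the other things haven't moved. I'll settle briefly and hand in.

Call:
step_arm:
  commands:
    - [0, 0, 0, 0, 0, 0, 0]
    - [0, 0, 0, 0, 0, 0, 0]
    - [0, 0, 0, 0, 0, 0, 0]
    - [0, 0, 0, 0, 0, 0, 0]
    - [0, 0, 0, 0, 0, 0, 0]

```text
time: 17.33
tool_pos: [0.5158, 0.1741, 0.2355]
tool_rot: [3.141, 0.0, 1.733]
contact_force: [-1.5, -0.7, 0.6]
opening: 0.0134
grip_force: 20.0
```

```bash
python3 -c "
from cell import *
print(observe()['tool_pos']); print(hand_in())"
```

```text
[0.51584611 0.17409686 0.2355157 ]
the job is handed in; nothing more can be done
None
```

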